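# Show a power-supply card to the inspection camera

## Task

Lift the keeper bar off the open power supply and lay it level and centred on the small round-topped rest, then draw the card with the yellow handle out of its slot and hold it up to the inspection camera: middle of the board 12 cm straight in front of the lens, component side square to the lens, handle uppermost. Finish with the gripper holding the card still in that pose; do not let it go or put it down. Do not touch the camera, and leave the blue-handled card and everything else on the bench where they are.

Things in the scene. Friction and masses are not known exactly. Their poses are not given: they have to be found in the camera images.
- chassis: Fixed open box of yellowish metal, 250 (x) x 150 (y) x 50 mm. Origin under its centre, z up. Card slots at x = -35 and +35 mm: black guides at y = +/-40 to 55 mm, 66 mm high, hold a card's side edges with 1 mm play. Steel posts at x = +/-105 mm (12 x 32 mm) carry the keeper 121 mm above the bench, between lips 8 mm high, 22 mm apart. Parts inside stay below 35 mm.
- keeper: Loose aluminium keeper bar, 90 to 150 g, 230 (x) x 16 (y) x 16 mm, with a red grip block 50 x 16 x 20 mm on its middle (36 mm high in all). Origin: centre of the underside, z up. At first it lies on the chassis posts, 8 mm above both cards' handles, so neither card can come out. Held by its weight only: lift it straight up by the red block, gripping across its y.
- card_yellow: Card to be shown, 60 to 100 g: green board 3 (x) x 90 (y) x 87 mm (z), on top a yellow handle bar 12 (x) x 60 (y) x 22 mm (z = 87 to 109). Origin: middle of the lower edge; z to the handle; +x is the component side (parts up to 15 mm proud, below z = 75), the back is bare. Upright in one of the slots, its axes as the chassis's; lower 62 mm in the guides: draw it straight up.
- card_yellow_mid (a point): Middle of the yellow-handled card's board: 45 mm above its origin.
- card_yellow_handle (a point): Middle of the yellow handle: 98 mm above the card's origin; the place to grip, closing along the card's x (12 mm wide).
- card_yellow_front (a point): A point in the air 30 mm in front of the middle of the board, on its component side (card x = +30, z = 45 mm).
- card_blue: The other card, the same but with a blue handle, in the other slot, 70 mm from the first; 58 mm free between the handles. To be left in its slot.
- rest: Fixed rest for the keeper bar: dark round foot of 84 mm diameter, thin post, round black rubber top of 44 mm diameter, 70 mm high. Origin: centre of the underside. The bar may lie across it in any direction.
- rest_top (a point): Centre of the rest's flat top, 70 mm above the bench.
- camera: Fixed inspection-camera stand beyond the power supply: grey round foot of 100 mm diameter, steel column about 355 mm high. Origin directly below the lens front, 85 mm on the robot's side of the column, z up; the lens front is 270 mm above it. The stand differs in height: its origin is 0 to 30 mm above the bench.
- camera_head: White inspection camera on the stand: cylinder 42 mm across, 85 mm long, black ring light 62 mm across round the lens. Origin: centre of the lens front. Looks along its -x, 0.42 rad (24 degrees) below level, towards the robot's side; y is level, z up, leaning to the robot. A card shown rightly has its x, y, z axes parallel to and the same way as the camera's.
- focus (a point): The point 120 mm in front of the lens on the camera's axis (camera x = -120 mm), where the middle of the board must be; its axes are the camera's.
- multimeter: Bystander: yellow and black multimeter lying on the bench, 180 x 90 x 38 mm, origin under its centre.
- screwdriver: Bystander: orange-handled screwdriver, 200 mm long, lying along its x, origin under its centre.
- brush: Bystander: flat brush with a wooden handle, 200 mm long, lying along its x, origin under its centre.
- glue: Bystander: white bottle with a red cap, 60 mm diameter, 150 mm high, origin under its centre.
- mug: Bystander: white mug, 80 mm diameter, 90 mm high, origin under its centre.
- dish: Bystander: small steel dish for screws, 60 mm diameter, 20 mm high, origin under its centre; it stands beyond the rest.
Things that resemble listed ones, but are neither listed nor needed, are in the scene too. What is shaped like the keeper but green is not meant.

How it is judged:
On the way, in this order (a step that is already met when the one before it is completed fails the run):
1. the keeper bar lies level and let go on the rest, the yellow-handled card still in its slot (horizontal distance between keeper and rest_top below 0.022 m and height (world z) of keeper between 0.064 and 0.076 m and angle between keeper's own z axis and vertical below 0.12 rad and contact force between keeper and rest above 0.3 N and contact force between keeper and the fingers below 0.1 N and linear speed of keeper below 0.03 m/s and distance of card_yellow from where it was at the start of the episode below 0.03 m), for 0.3 s.
2. the yellow-handled card is drawn clear of its slot by the gripper (height (world z) of card_yellow above 0.08 m and contact force between card_yellow and the fingers above 0.5 N), for 0.1 s.
At the end, for the whole second after the job is handed in: Card held still by the gripper alone, board middle within 20 mm of the focus point, axes within 0.14 rad of the camera's, components to the lens, handle up; bar released on the rest, level within 0.12 rad, centred within 22 mm; blue card moved under 12 mm, bystanders under 30 mm (horizontal distance between keeper and rest_top below 0.022 m and height (world z) of keeper between 0.064 and 0.076 m and angle between keeper's own z axis and vertical below 0.12 rad and contact force between keeper and rest above 0.3 N and contact force between keeper and the fingers below 0.1 N and linear speed of keeper below 0.03 m/s and distance of card_blue from where it was at the start of the episode below 0.012 m and distance between card_yellow_mid and focus below 0.02 m and angle between the x axis of card_yellow and the x axis of camera_head, either way round below 0.14 rad and angle between the y axis of card_yellow and the y axis of camera_head, either way round below 0.14 rad and x of card_yellow_front in the frame of focus above 0.005 m and z of card_yellow_handle in the frame of focus above 0.02 m and contact force between card_yellow and the fingers above 1 N and linear speed of card_yellow below 0.02 m/s and angular speed of card_yellow below 0.15 rad/s and distance of each of multimeter, screwdriver, brush, glue, mug, dish from where it was at the start of the episode below 0.03 m and contact force between card_yellow and chassis below 0.2 N and contact force between card_yellow and rest below 0.2 N and contact force between card_yellow and keeper below 0.2 N); the arm keeps its last pose, push and grip.
It fails at once if the camera or its stand is touched (more than 2 N) (contact force between camera and anything else above 2 N).
It fails at once if the blue-handled card is pulled up or shoved (25 mm) (distance of card_blue from where it was at the start of the episode above 0.025 m).
It also fails if it takes over 58 s, if anything falls off the work surface, if the arm or the gripper's body presses on something with over 40 N, if the wrist force passes 120 N, or if a joint passes its speed limit or range.

## Robot

A 6-joint arm with a two-finger parallel gripper is mounted at the origin on the work surface. World frame = base frame: x ahead of the robot, y to its left, z up, the work surface at z = 0. Lengths are in m, angles in rad, forces in N, time in s.
With the tool pointing down it reaches from about 0.325 to 0.85 m from the base axis. Payload 15.5 kg.
Tool frame: the origin (TCP) lies on the centre line of the jaws, within the pads' length; the fingertips stand 17 mm ahead of it and the grasp point (between the pads) lies 2 mm behind it; z points along the fingers, y is the line along which they close (so a half turn about z gives the same grasp; the last joint's range is limited). The gripper opens to 91 mm and grips with 3 to 60 N. Pads are 32 mm wide; open, the fingers measure 118 mm over their backs; the gripper's body (76 mm by 178 mm) begins 60 mm behind the grasp point.
Start: joints at [-1.331, 0.494, 1.345, -0, 1.302, -0.096], TCP at [0.205, -0.59, 0.231] pointing down, gripper open.
Joint ranges: [-2.91, 2.91], [-0.82, 2.16], [0.22, 2.67], [-1.22, 4.37], [0.12, 2.79], [-3.08, 3.08]. Speed limits (rad/s): [1.89, 1.89, 2.57, 3.01, 3.01, 3.01].

## Interface

Orientations are given as a unit quaternion [x, y, z, w].
In Python, from plant import r, fingers, kinematics, vision, order, nets gives the robot as it stands. Calls block until the motion is done:
- r.move_ptp(position, orientation): joint-space move of the TCP to a pose.
- r.move_straight(position, attitude=None, velocity=0.15, contact_N=None): straight line of the TCP; attitude=None keeps the orientation; velocity is the mean speed in m/s. With contact_N (N) it stops when the force on the tool has changed by that much, and returns True; else False.
- r.goto_joints(angles): joint-space move.
- fingers.grip(opening): opening from 0.0 (shut) to 1.0 (fully open); the grip force is fixed at half the most; returns when the fingers have stopped.
- r.hold(seconds).
- kinematics.inverse_kinematics(position, orientation): joint angles nearest the present ones, or None.
- vision.snapshot(name): name is "scene" or "side" or "wrist"; returns a dict with "img" (400x640x3 uint8, blue, green, red), "vfov" (degrees; the focal length in pixels is half the picture's height over the tangent of half this angle, whatever the lens; pixels are square), "cx", "cy" (the principal point, pixels), "extrinsics" (4x4, takes a point from camera to world coordinates); the wrist camera has in their place "tool_from_camera" (4x4, takes a point from camera to tool coordinates, whose origin is the TCP and whose axes are the flange's). Camera axes: x right, y up, looking along -z (the intrinsics and any distortion apply to the point x, -y, -z); pixel columns grow to the right and rows downward; lengths in m; the calibration is good to about 2 mm. The wrist camera is an equidistant fisheye: a pixel r from the principal point sees the ray r / f radians off the axis. A picture is of the moment at which its call begins: read the wrist's pose just before it. There is no depth.
A pose or a line that the arm cannot do raises r.MotionError and nothing moves.
- order.hand_in(): hands the job in; it is judged then, once.
Trained networks look in a picture, given as the dict that the camera call returned (one of the last four; its "shot" number tells which), for a name from the list of things; names that differ only in an ending like _2 or _b are one class to them, and where a whole thing is asked for, a point or a joint stands for the part that bears it (a point fixed in the world has none). Each returns a list of dicts, best first, with "p" (0 to 1); they miss things now and then, are a little off and sometimes report something else, mostly with a low value. They report only what shows in the picture. A call takes as long as a camera call. They do not tell look-alikes from the thing itself.
- nets.trace(picture, name): "pixels" (400x640 bool, what is visible of it) and "bbox" ([centre column, centre row, width, height] in pixels, round what is visible of it).
- nets.mark_of(picture, name): "position" ([column, row] in pixels: a listed point, or the origin of a listed thing).
Readings, each from a call of its own:
- r.get_time(): time.
- r.get_joint_pos(): joint angles.
- r.get_dq(): joint speeds.
- r.get_joint_torque(): joint torques, N m.
- r.get_tcp_pos(): TCP position.
- r.get_ee_rot(): TCP orientation.
- r.get_contact_force(): force on the tool from outside, world axes, zero at the start.
- r.get_wrist_torque(): the same for the moment, N m.
- r.get_width(): opening from 0.0 (shut) to 1.0 (fully open).
- r.get_gripper_force(): force on a finger pad.
Only numpy, scipy, OpenCV 4.12 (cv2) and the standard library are available. Lean on these libraries where they do the work, as an engineer would, in place of code of your own. Each camera call takes 0.05 s, during which the arm holds its last target. There are 200 camera calls.

## Working session

There is one attempt and no reset: what is moved stays moved. The work goes in short steps, each a Python script; the robot and the scene stay as the last script left them, time stands still between calls to the robot, and variables do not carry over. Pictures are saved under pics/ and viewed, at most 10 in all, crops included, and the job is handed in when it is done.

```bash
ls; mkdir -p pics; cat > h.py <<'E'
import numpy as np, cv2
from scipy.spatial.transform import Rotation as R
from plant import r, fingers, kinematics, vision, order, nets
def ray(s,px,T=None):
    f=200/np.tan(np.radians(s["vfov"])/2)
    T=np.array(s["extrinsics"]); d=np.array([(px[0]-s["cx"])/f,-(px[1]-s["cy"])/f,-1.])
    return T[:3,3],T[:3,:3]@(d/np.linalg.norm(d))
def wpose():
    T=np.eye(4);T[:3,:3]=R.from_quat(r.get_ee_rot()).as_matrix();T[:3,3]=r.get_tcp_pos();return T
def wray(s,Tt,px):
    T=Tt@np.array(s["tool_from_camera"]);f=200/np.tan(np.radians(s["vfov"])/2)
    u=np.array([px[0]-s["cx"],px[1]-s["cy"]]);rr=np.hypot(*u);a=rr/f
    d=np.array([np.sin(a)*u[0]/max(rr,1e-9),-np.sin(a)*u[1]/max(rr,1e-9),-np.cos(a)])
    return T[:3,3],T[:3,:3]@d
def atz(o,d,z): return o+d*(z-o[2])/d[2]
def tri(rays):
    A=np.zeros((3,3));b=np.zeros(3)
    for o,d in rays:
        P=np.eye(3)-np.outer(d,d);A+=P;b+=P@o
    x=np.linalg.solve(A,b)
    return x,[np.linalg.norm((np.eye(3)-np.outer(d,d))@(x-o)) for o,d in rays]
E
python3 - <<'E'
from h import *
print(r.get_time())
sc=vision.snapshot("scene");sd=vision.snapshot("side")
for s in(sc,sd):print({k:v for k,v in s.items() if k!="img"})
cv2.imwrite("pics/both.png",np.vstack([sc["img"],sd["img"]])[:, :]) 
cv2.imwrite("pics/scene.png",sc["img"]);cv2.imwrite("pics/side.png",sd["img"])
for n in ["keeper","rest_top","card_yellow_handle","card_blue","camera_head","camera","focus","chassis","rest","card_yellow_mid"]:
    res=[]
    for s in(sc,sd):
        m=nets.mark_of(s,n);res.append([(np.round(q["position"],1).tolist(),round(q["p"],2)) for q in m[:3]])
    print(n,res)
print(r.get_time())
E
```

```text
pics
0.0
{'vfov': 56.37968524644272, 'cx': 317.947798087482, 'cy': 201.2336062076123, 'extrinsics': array([[-8.13014132e-01, -3.90558300e-01,  4.31824312e-01,
         1.07757171e+00],
       [ 5.82243834e-01, -5.44877715e-01,  6.03407320e-01,
         8.04477152e-01],
       [-3.74292781e-04,  7.42005721e-01,  6.70393444e-01,
         1.07334026e+00],
       [ 0.00000000e+00,  0.00000000e+00,  0.00000000e+00,
         1.00000000e+00]]), 'shot': 1}
{'vfov': 57.234742373108354, 'cx': 321.3799083237475, 'cy': 208.3640075332478, 'extrinsics': array([[-0.77833373,  0.39570574, -0.48745623, -0.14562919],
       [-0.62768927, -0.50803124,  0.58983934,  0.81537188],
       [-0.01424018,  0.76506289,  0.64379809,  1.0491678 ],
       [ 0.        ,  0.        ,  0.        ,  1.        ]]), 'shot': 2}
keeper [[([330.8, 244.9], 0.88), ([407.5, 244.5], 0.5), ([321.0, 253.8], 0.22)], [([287.1, 235.0], 0.87), ([334.7, 313.0], 0.79)]]
rest_top [[([283.1, 196.1], 0.84)], [([354.3, 201.4], 0.76)]]
card_yellow_handle [[([322.4, 256.4], 0.68), ([274.2, 278.7], 0.45)], [([284.0, 237.5], 0.77)]]
card_blue [[([337.0, 262.3], 0.53)], [([299.7, 260.3], 0.78)]]
camera_head [[([264.9, 228.1], 0.77)], [([255.5, 171.3], 0.87)]]
camera [[([271.8, 282.0], 0.69)], [([265.9, 224.1], 0.82)]]
focus [[([323.4, 254.4], 0.48)], [([289.5, 258.0], 0.51), ([281.4, 254.3], 0.38)]]
chassis [[([332.0, 266.2], 0.62), ([323.2, 269.6], 0.45)], [([285.7, 235.9], 0.71), ([290.5, 259.0], 0.61)]]
rest [[([288.5, 207.5], 0.68)], [([353.0, 213.0], 0.5)]]
card_yellow_mid [[([323.1, 261.9], 0.73)], [([283.8, 242.4], 0.49)]]
1.1
```

View pics/scene.png

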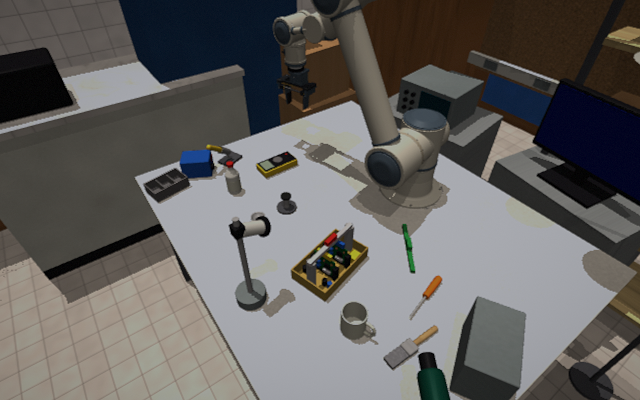

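View pics/side.png

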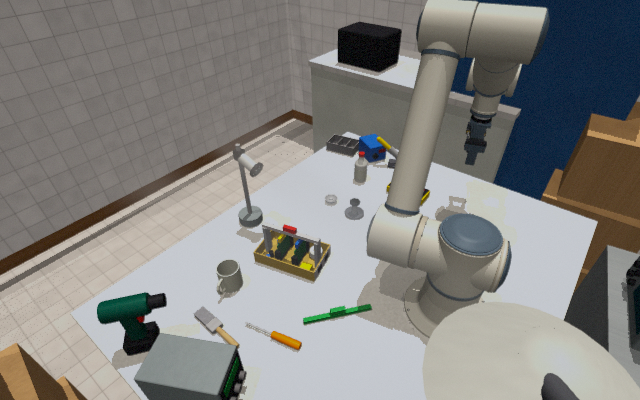

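The scene picture shows the chassis at (330,262) with the red-blocked keeper at (331,239), the rest at (287,200), the camera head at (255,228) and its foot at (251,293). In the side picture the keeper is at (290,229), the rest at (354,208) and the camera head at (250,163). Candidates for the keeper: the red-blocked bar on the chassis at scene (331,239) / side (290,229), or the green bar at scene (408,250) / side (337,313). By the description I choose the red one and check it in a crop.

```bash
python3 - <<'E'
import cv2,numpy as np
a=cv2.imread("pics/scene.png")[215:305,280:380];b=cv2.imread("pics/side.png")[215:285,245:340]
A=cv2.resize(a,(400,360),interpolation=2);B=cv2.resize(b,(400,295),interpolation=2);B=cv2.copyMakeBorder(B,0,65,0,0,0)
cv2.imwrite("pics/crop.png",np.hstack([A,B]))
E
python3 - <<'E'
from h import *
sc=vision.snapshot("scene");sd=vision.snapshot("side")
def both(a,b): return tri([ray(sc,a),ray(sd,b)])
print("rest_top",both((283.1,196.1),(354.3,201.4)))
print("keeper",both((330.8,244.9),(287.1,235.0)))
print("cam head",both((264.9,228.1),(255.5,171.3)))
print("cam org",both((271.8,282),(265.9,224.1)))
print("yh",both((322.4,256.4),(284,237.5)))
for s,n in((sc,'sc'),(sd,'sd')):
    hsv=cv2.cvtColor(s["img"],cv2.COLOR_BGR2HSV)
    red=((hsv[...,0]<6)|(hsv[...,0]>174))&(hsv[...,1]>150)&(hsv[...,2]>80)
    k,l,st,c=cv2.connectedComponentsWithStats(red.astype(np.uint8))
    print(n,[(st[i].tolist(),c[i].round(1).tolist()) for i in range(1,k) if st[i][4]>15])
    for m in nets.trace(s,"keeper")[:2]:
        ys,xs=np.nonzero(m["pixels"]);print(n,m["p"],m["bbox"],cv2.minAreaRect(np.c_[xs,ys].astype(np.float32)))
    # foot/top of rest at table height
    for m in nets.trace(s,"rest")[:1]: print("rest",m["p"],m["bbox"])
E
```

```text
rest_top (array([ 0.52268434, -0.21660087,  0.05857093]), [np.float64(0.00110712843539189), np.float64(0.0011071284353918664)])
keeper (array([0.55964581, 0.15705219, 0.12451529]), [np.float64(0.002994735424536923), np.float64(0.002994735424536923)])
cam head (array([0.76238567, 0.09660501, 0.28178107]), [np.float64(0.0002402598280967652), np.float64(0.0002402598280966994)])
cam org (array([0.7610492 , 0.08789592, 0.0086055 ]), [np.float64(0.0018734401984107714), np.float64(0.0018734401984107883)])
yh (array([0.59004505, 0.14871762, 0.08267459]), [np.float64(0.0004941562689687024), np.float64(0.0004941562689686139)])
sc [([226, 161, 7, 5, 26], [228.9, 162.8]), ([324, 233, 13, 11, 61], [330.2, 238.1])]
sc 0.61 [329.0, 245.4, 43.6, 42.8] ((327.8381042480469, 243.28529357910156), (8.985893249511719, 58.7539176940918), 46.27302551269531)
sc 0.55 [406.4, 247.9, 10.3, 45.5] ((408.4345397949219, 248.4295654296875), (47.99467468261719, 7.123166561126709), 80.78897094726562)
sd [([359, 152, 6, 5, 24], [361.3, 153.6]), ([283, 225, 13, 9, 73], [288.8, 228.7]), ([137, 317, 6, 5, 23], [140.0, 318.9])]
sd 0.95 [336.9, 314.5, 68.8, 19.7] ((336.6287841796875, 312.282958984375), (9.747725486755371, 69.42282104492188), 77.79953002929688)
sd 0.93 [292.8, 231.6, 61.1, 16.8] ((290.94903564453125, 231.0531768798828), (58.16011047363281, 9.682374000549316), 17.2414608001709)
rest 0.84 [353.2, 208.8, 16.0, 24.7]
```

View pics/crop.png

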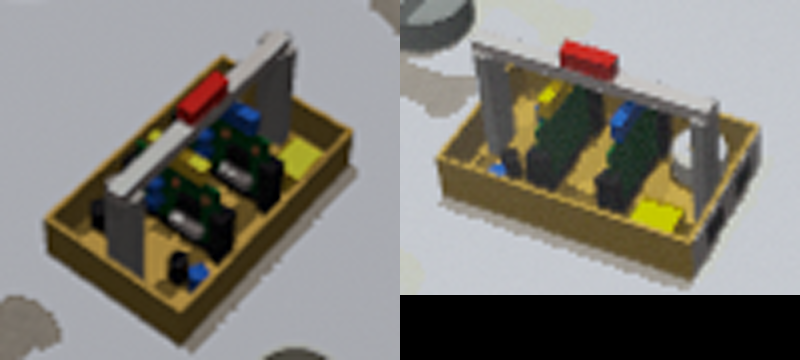

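The crop shows the red-blocked bar on the posts. The yellow card is the one nearer the camera, components facing away from the robot, and the blue card is nearer the robot.

```bash
python3 - <<'E'
from h import *
sc=vision.snapshot("scene");sd=vision.snapshot("side")
for a,s in(((350,224.2),sc),((309.5,262),sc),((262.8,225.7),sd),((319.8,239.5),sd)): print(atz(*ray(s,a),.137).round(4))
print("block",tri([ray(sc,(330.2,238.1)),ray(sd,(288.8,228.7))]))
print("foot",atz(*ray(sc,(251,294)),.01),atz(*ray(sd,(251,217)),.01),tri([ray(sc,(251,293)),ray(sd,(251,217))]))
for n in["glue","dish","multimeter","mug"]:
    for s in(sc,sd):
        m=nets.mark_of(s,n)[:1]
        if m:print(n,round(m[0]["p"],2),atz(*ray(s,m[0]["position"]),0).round(3))
q=r.get_ee_rot();print(R.from_quat(q).as_matrix().round(3))
down=R.from_matrix(np.array([[1,0,0],[0,-1,0],[0,0,-1]])).as_quat()
P=[0.205,-0.59,0.42]
r.move_straight([0.205,-0.59,0.40],velocity=.3)
for i,p in enumerate([[0.50,-0.2,.36],[0.56,.14,.36]]):
    r.move_ptp(p,down)
    T=wpose();w=vision.snapshot("wrist")
    if i==0:print(w["tool_from_camera"],w["vfov"],w["cx"],w["cy"])
    cv2.imwrite(f"pics/w{i}.png",w["img"]);np.savez(f"w{i}.npz",T=T,tfc=w["tool_from_camera"],v=[w["vfov"],w["cx"],w["cy"]])
    for n,z in[("rest_top",.07),("keeper",.121),("card_yellow_handle",.103),("card_blue",.005),("chassis",0),("dish",0),("camera",.0086),("camera_head",.28),("rest",0)]:
        m=nets.mark_of(w,n)[:2]
        for q in m:print(i,n,round(q["p"],2),np.round(q["position"],1),atz(*wray(w,T,q["position"]),z).round(4))
print(r.get_time())
cv2.imwrite("pics/ww.png",np.vstack([cv2.imread("pics/w0.png")[::1],cv2.imread("pics/w1.png")])[100:700])
E
```

```text
[0.4531 0.1247 0.137 ]
[0.6636 0.1798 0.137 ]
[0.6527 0.1888 0.137 ]
[0.4428 0.1152 0.137 ]
block (array([0.55707644, 0.14872615, 0.15018218]), [np.float64(0.0021967453762011045), np.float64(0.002196745376201142)])
foot [0.84262104 0.09240818 0.01      ] [0.84385045 0.0942738  0.01      ] (array([0.84182544, 0.09387368, 0.01334543]), [np.float64(0.0022363635964683633), np.float64(0.0022363635964683594)])
glue 0.63 [ 0.631 -0.442  0.   ]
glue 0.62 [ 0.631 -0.457  0.   ]
dish 0.39 [ 0.633 -0.234  0.   ]
dish 0.52 [ 0.626 -0.197  0.   ]
multimeter 0.72 [ 0.407 -0.479  0.   ]
mug 0.95 [0.64  0.381 0.   ]
mug 0.58 [0.645 0.373 0.   ]
[[ 0.944  0.329 -0.   ]
 [ 0.329 -0.944  0.   ]
 [ 0.    -0.    -1.   ]]
[[ 5.62405695e-04  9.70116075e-01  2.42640648e-01  6.86553439e-02]
 [ 9.99998452e-01 -9.50115972e-04  1.48086463e-03  9.82368515e-04]
 [ 1.66714734e-03  2.42639439e-01 -9.70115108e-01 -1.54532108e-01]
 [ 0.00000000e+00  0.00000000e+00  0.00000000e+00  1.00000000e+00]] 65.70646984690485 318.1458816740632 199.06393116029912
0 rest_top 0.61 [320.1 156.6] [ 0.5203 -0.2039  0.07  ]
0 rest_top
[... 321 characters left out ...]
   ]
0 dish 0.6 [331.1  73.9] [ 0.6511 -0.2222  0.    ]
0 camera 0.24 [137.8 154.8] [0.5261 0.132  0.0086]
0 rest 0.97 [323.2 152.1] [ 0.5203 -0.2093  0.    ]
1 rest_top 0.74 [521.8 198.7] [ 0.5183 -0.2147  0.07  ]
1 rest_top 0.73 [313.8 166.1] [0.5668 0.1449 0.07  ]
1 keeper 0.97 [262.2 311.6] [0.3523 0.2245 0.121 ]
1 keeper 0.57 [312.5 177.4] [0.5592 0.1458 0.121 ]
1 card_yellow_handle 0.88 [306.3 151.4] [0.5912 0.1543 0.103 ]
1 card_blue 0.89 [315.7 186.6] [0.523  0.1428 0.005 ]
1 card_blue 0.45 [519.3 199.3] [ 0.5009 -0.2598  0.005 ]
1 chassis 0.73 [316.7 166.3] [0.5567 0.1411 0.    ]
1 dish 0.87 [509.1 120.9] [ 0.6516 -0.2201  0.    ]
1 rest 0.49 [311.5 174.3] [0.5431 0.1499 0.    ]
6.7
```

```bash
python3 - <<'E'
import cv2,numpy as np
a=cv2.imread("pics/w1.png")[100:270,220:420];b=cv2.imread("pics/w0.png")[20:240,250:400]
cv2.imwrite("pics/ww.png",np.hstack([cv2.resize(a,(500,425),interpolation=2),cv2.resize(b,(290,425))]))
E
```

```text
(no output)
```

View pics/ww.png

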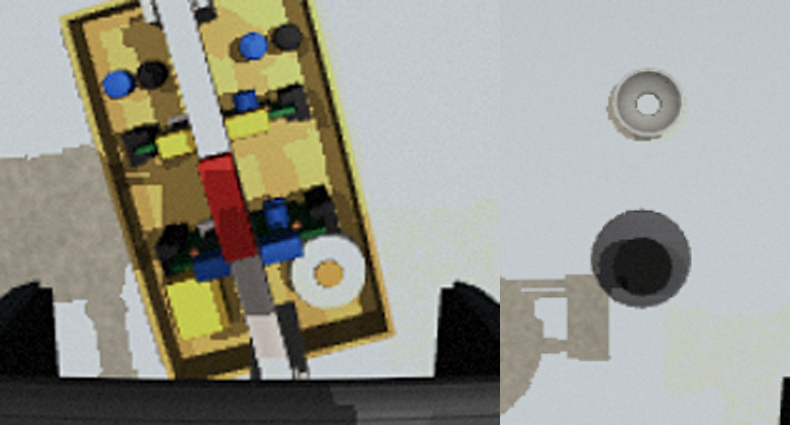

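The left crop shows the bar running from far to near with the red block at w1 pixel (311.5,183), yellow handle ends on both sides of the bar at w1 row ~152, and blue at row ~204. The right crop shows the rest's black top at w0 pixel (323,157), with the dish beyond it at (327,74).

```bash
python3 - <<'E'
from h import *
def ld(i):
    z=np.load(f"w{i}.npz");return {"tool_from_camera":z["tfc"],"vfov":z["v"][0],"cx":z["v"][1],"cy":z["v"][2],"img":cv2.imread(f"pics/w{i}.png")},z["T"]
w,T=ld(1)
g=lambda x,y:(220+x/2.5-.3,100+y/2.5-.3)
P=lambda p,z:atz(*wray(w,T,g(*p)),z)[:2].round(4)
print("block corners",[P(p,.157) for p in[(202,162),(230,155),(226,262),(256,252)]])
print("bar",[P(p,.137) for p in[(160,0),(197,0),(252,350),(290,350)]])
def ang(a,b):d=b-a;return np.arctan2(d[1],d[0])
print("block right edge yaw",ang(P((256,252),.157),P((230,155),.157)),"bar",ang(P((252,350),.137),P((160,0),.137)),ang(P((290,350),.137),P((197,0),.137)))
print("chassis edges yaw R",ang(P((392,332),.05),P((322,0),.05)), "front",ang(P((180,375),.05),P((392,332),.05))+np.pi/2)
hsv=cv2.cvtColor(w["img"],cv2.COLOR_BGR2HSV)
H,S,V=[hsv[...,i].astype(int) for i in range(3)]
roi=np.zeros(H.shape,bool);roi[130:170,270:345]=1
ye=roi&(abs(H-28)<6)&(S>150)&(V>150)
k,l,st,c=cv2.connectedComponentsWithStats(ye.astype(np.uint8))
for i in range(1,k):
    if st[i][4]>15: print("yel",st[i],c[i],atz(*wray(w,T,c[i]),.114)[:2])
w0,T0=ld(0)
v=w0["img"].max(2);m=np.zeros(v.shape,np.uint8);m[130:185,290:355]=(v[130:185,290:355]<45)
k,l,st,c=cv2.connectedComponentsWithStats(m)
i=1+st[1:,4].argmax();print("rest top",st[i],c[i],atz(*wray(w0,T0,c[i]),.07),"corners of extents",[atz(*wray(w0,T0,p),.07)[:2].round(4) for p in((st[i][0],c[i][1]),(st[i][0]+st[i][2],c[i][1]),(c[i][0],st[i][1]),(c[i][0],st[i][1]+st[i][3]))])
E
```

```text
block corners [array([0.5809, 0.159 ]), array([0.5841, 0.146 ]), array([0.5327, 0.1481]), array([0.5376, 0.1338])]
bar [array([0.658 , 0.1801]), array([0.6576, 0.1622]), array([0.4796, 0.1355]), array([0.4796, 0.1156])]
block right edge yaw 0.2565825822322476 bar 0.24497866312686414 0.2560512398625861
chassis edges yaw R 0.23235278419807087 front 0.2116404063267705
yel [310 144  18  12  88] [317.96590909 150.13636364] [0.59384563 0.13879221]
yel [283 152  14  11  90] [289.3        157.73333333] [0.58408308 0.17610157]
rest top [300 143  39  30 816] [320.95955882 157.78063725] [ 0.51859217 -0.20509127  0.07      ] corners of extents [array([ 0.5187, -0.1749]), array([ 0.5187, -0.2311]), array([ 0.54  , -0.2051]), array([ 0.4963, -0.2051])]
```

```bash
cat >> h.py <<'E'
DOWN=np.array([[1,0,0],[0,-1,0],[0,0,-1.]])
def dq(yaw,extra=None): return (R.from_euler('z',yaw)*R.from_matrix(DOWN)).as_quat()
E
python3 - <<'E'
from h import *
fingers.grip(1.0)
q=dq(.25)
r.move_ptp([.5588,.1467,.24],q)
print(r.move_straight([.5588,.1467,.148],q,velocity=.1,contact_N=15))
print(r.get_tcp_pos(),r.get_contact_force())
fingers.grip(0.0)
print("w",r.get_width(),r.get_gripper_force(),r.get_contact_force())
r.move_straight([.5588,.1467,.26],q,velocity=.12)
print("w",r.get_width(),r.get_gripper_force(),r.get_contact_force(),r.get_time())
s=vision.snapshot("scene");sd=vision.snapshot("side");w=vision.snapshot("wrist")
cv2.imwrite("pics/lift.png",np.vstack([cv2.resize(np.hstack([s["img"][120:320,230:430],sd["img"][100:300,180:380]]),(800,400)),cv2.resize(w["img"][:,:],(320,200))] if 0 else [cv2.resize(np.hstack([s["img"][120:320,230:430],sd["img"][100:300,180:380],w["img"][100:300,220:420]]),(798,266))]))
E
```

```text
False
[0.55925116 0.14677081 0.14868198] [0.35212568 0.28634464 0.26451824]
w 0.17543625994409548 29.975430853664875 [0.7674588  0.57479381 0.14778527]
w 0.1733390637260646 29.976143091917038 [ 0.05641222 -0.07287853 -1.79793133] 10.75
```

View pics/lift.png

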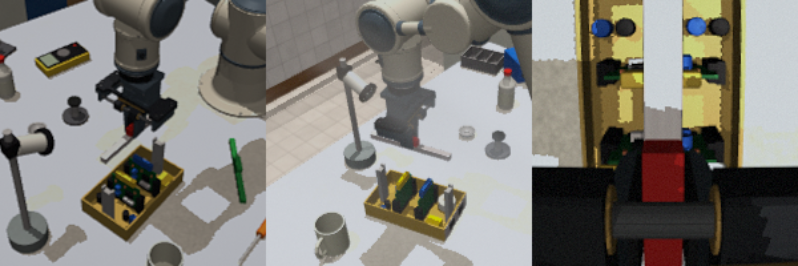

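The bar is held level by its block, clear of the posts, with both cards left in their slots. Placing it next.

```bash
python3 - <<'E'
from h import *
q=dq(.25)
X,Y=.519,-.209
r.move_straight([X,Y,.26],q,velocity=.2)
r.move_straight([X,Y,.115],q,velocity=.12)
print(r.move_straight([X,Y,.094],q,velocity=.03,contact_N=3))
print(r.get_tcp_pos(),r.get_contact_force())
fingers.grip(0.45)
print(r.get_width(),r.get_contact_force())
r.move_straight([X,Y,.30],q,velocity=.15)
r.hold(.2)
T=wpose();w=vision.snapshot("wrist");s=vision.snapshot("scene");sd=vision.snapshot("side")
cv2.imwrite("pics/place.png",cv2.resize(np.hstack([s["img"][140:260,230:350],sd["img"][140:260,290:410],w["img"][100:300,220:420][::1] if 0 else cv2.resize(w["img"][60:300,200:440],(120,120))]),(798,266)))
for n,z in(("keeper",.07),("rest_top",.07),("rest",0)):
    for p in (w,):
        for m in nets.mark_of(p,n)[:1]:print(n,round(m["p"],2),m["position"],atz(*wray(w,T,m["position"]),z).round(4))
for n in("keeper","rest"):
    print(n,[m["position"] for m in nets.mark_of(s,n)[:2]],[m["position"] for m in nets.mark_of(sd,n)[:2]])
hsv=cv2.cvtColor(w["img"],cv2.COLOR_BGR2HSV);red=((hsv[...,0]<6)|(hsv[...,0]>174))&(hsv[...,1]>150)&(hsv[...,2]>60)
k,l,st,c=cv2.connectedComponentsWithStats(red.astype(np.uint8));i=1+st[1:,4].argmax();print(st[i],atz(*wray(w,T,c[i]),.106))
print(r.get_time())
E
```

```text
True
[ 0.51886036 -0.20889495  0.09647776] [ 1.23456666 -0.23359799  3.74317697]
0.45093741760466544 [-0.17044108 -0.06020636  0.42925092]
keeper 0.87 [316.8, 176.2] [ 0.5204 -0.2072  0.07  ]
rest_top 0.73 [319.0, 175.9] [ 0.5215 -0.2098  0.07  ]
rest 0.61 [6.5, 93.4] [0.5381 0.5155 0.    ]
keeper [[284.5, 195.6], [404.4, 245.1]] [[336.1, 314.6], [350.9, 200.5]]
rest [[289.0, 205.6]] [[351.5, 211.2]]
[311 162  15  43 617] [ 0.51984769 -0.20910747  0.106     ]
17.575
```

View pics/place.png

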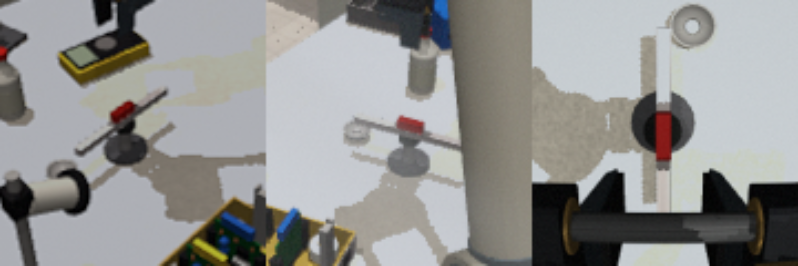

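The bar lies level and centred on the rest, released. Now I look at the yellow card and the camera from above and check that the final pose is reachable.

```bash
cat >> h.py <<'E'
def Rc(psi,t=-.42): return R.from_euler('z',psi)*R.from_euler('y',t)
# tool from card: tool z=-card z, tool y = s*card x
def tq(Rcard,s):
    # columns: tool x,y,z in card axes
    M=np.array([[0,s,0],[s,0,0],[0,0,-1.]]);return (Rcard*R.from_matrix(M)).as_quat()
E
python3 - <<'E'
from h import *
lens=np.array([.762,.095,.28])
for s in(1,-1):
    C=Rc(0.);F=lens+C.apply([-.12,0,.0]);p=F+C.apply([0,0,.054])
    a=kinematics.inverse_kinematics([.5927,.1554,.25],tq(Rc(.25,0),s));b=kinematics.inverse_kinematics(p,tq(C,s))
    print(s,p,None if a is None else np.round(a,2),None if b is None else np.round(b,2))
r.move_straight([.54,-.05,.33],dq(.25),velocity=.3)
ch=None
for s in(1,-1):
    try:
        r.move_ptp([.5927,.1554,.30],tq(Rc(.25,0),s));ch=s;break
    except r.MotionError as e:print(s,e)
print("s",ch,r.get_joint_pos(),r.get_time())
fingers.grip(.4)
T=wpose();w=vision.snapshot("wrist");np.savez("w2.npz",T=T,tfc=w["tool_from_camera"],v=[w["vfov"],w["cx"],w["cy"]]);cv2.imwrite("pics/w2.png",w["img"])
for n,z in[("card_yellow_handle",.102),("camera",.0086),("camera_head",.28),("chassis",0),("card_blue",.004)]:
    for q in nets.mark_of(w,n)[:2]:print(n,round(q["p"],2),np.round(q["position"],1),atz(*wray(w,T,q["position"]),z).round(4))
E
```

```text
1 [0.63041026 0.095      0.28037555] [ 0.16  0.46  1.35 -0.    1.33 -0.09] [ 0.07  0.3   1.61 -0.04  0.81  0.09]
-1 [0.63041026 0.095      0.28037555] [ 0.16  0.46  1.35 -0.    1.33  3.05] [ 0.07  0.3   1.61 -0.04  0.81 -3.05]
s 1 [ 1.57179067e-01  4.20268662e-01  1.27819222e+00 -2.36982717e-04
  1.44335770e+00 -8.96161965e-02] 19.425
card_yellow_handle 0.63 [314.2 179.3] [0.5883 0.1566 0.102 ]
camera 0.7 [387.8  36.6] [0.6426 0.3736 0.0086]
camera 0.69 [291.5 168.1] [0.5554 0.1478 0.0086]
chassis 0.96 [293.1 170.2] [0.5581 0.1439 0.    ]
card_blue 0.8 [269.4 167.4] [0.523  0.1402 0.004 ]
```

View pics/w2.png

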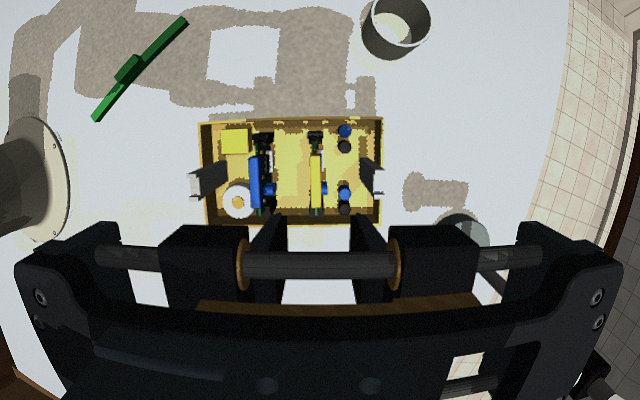

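The yellow handle is at w2 (315.5,181) between the fingertips, blue at (255,182), and the bar is gone from the posts. The inspection camera is hidden behind the gripper, so I measure it from the two fixed views.

```bash
python3 - <<'E'
from h import *
z=np.load("w2.npz");w={"tool_from_camera":z["tfc"],"vfov":z["v"][0],"cx":z["v"][1],"cy":z["v"][2],"img":cv2.imread("pics/w2.png")};T=z["T"]
hsv=cv2.cvtColor(w["img"],cv2.COLOR_BGR2HSV);print(hsv[165,316],hsv[200,316],hsv[180,295])
H,S,V=[hsv[...,i].astype(int) for i in range(3)]
m=np.zeros(H.shape,np.uint8);m[148:215,305:326]=((abs(H-28)<4)&(S>190)&(V>150))[148:215,305:326]
k,l,st,c=cv2.connectedComponentsWithStats(m);i=1+st[1:,4].argmax();print(st[i],c[i])
ys,xs=np.nonzero(l==i);P=np.array([atz(*wray(w,T,p),.113)[:2] for p in zip(xs,ys)]).astype(np.float32)
(cx,cy),wh,a=cv2.minAreaRect(P);print("handle",cx,cy,wh,a);u=np.linalg.svd(P-P.mean(0),full_matrices=False)[2][0];print("yaw",np.arctan2(u[1],u[0])%np.pi-np.pi/2,P.mean(0))
s=cv2.imread("pics/scene.png")[205:305,225:285];d=cv2.imread("pics/side.png")[135:235,225:275]
cv2.imwrite("pics/cam.png",np.hstack([cv2.resize(s,(360,600),interpolation=2),cv2.resize(d,(300,600),interpolation=2)]))
E
```

```text
[ 32 145 210] [ 32 146 212] [ 32 101 215]Traceback (most recent call last):
  File "<stdin>", line 6, in <module>
ValueError: attempt to get argmax of an empty sequence
```

```bash
python3 - <<'E'
from h import *
z=np.load("w2.npz");w={"tool_from_camera":z["tfc"],"vfov":z["v"][0],"cx":z["v"][1],"cy":z["v"][2],"img":cv2.imread("pics/w2.png")};T=z["T"]
hsv=cv2.cvtColor(w["img"],cv2.COLOR_BGR2HSV)
H,S,V=[hsv[...,i].astype(int) for i in range(3)]
m=np.zeros(H.shape,np.uint8);m[148:215,305:326]=((abs(H-32)<5)&(S>125)&(V>150))[148:215,305:326]
k,l,st,c=cv2.connectedComponentsWithStats(m);i=1+st[1:,4].argmax();print(st[i],c[i])
ys,xs=np.nonzero(l==i);P=np.array([atz(*wray(w,T,p),.113)[:2] for p in zip(xs,ys)]).astype(np.float32)
(cx,cy),wh,a=cv2.minAreaRect(P);print("handle",cx,cy,wh,a);u=np.linalg.svd(P-P.mean(0),full_matrices=False)[2][0];print("yaw",np.arctan2(u[1],u[0])%np.pi-np.pi/2,P.mean(0))
s=cv2.imread("pics/scene.png")[205:305,225:285];d=cv2.imread("pics/side.png")[135:235,225:275]
cv2.imwrite("pics/cam.png",np.hstack([cv2.resize(s,(360,600),interpolation=2),cv2.resize(d,(300,600),interpolation=2)]))
E
```

```text
[310 157  10  51 451] [314.99556541 181.25055432]
handle 0.5891997218132019 0.15528468787670135 (0.009980710223317146, 0.057354360818862915) 14.326528549194336
yaw 0.25428867 [0.5893918  0.15652102]
```

View pics/cam.png

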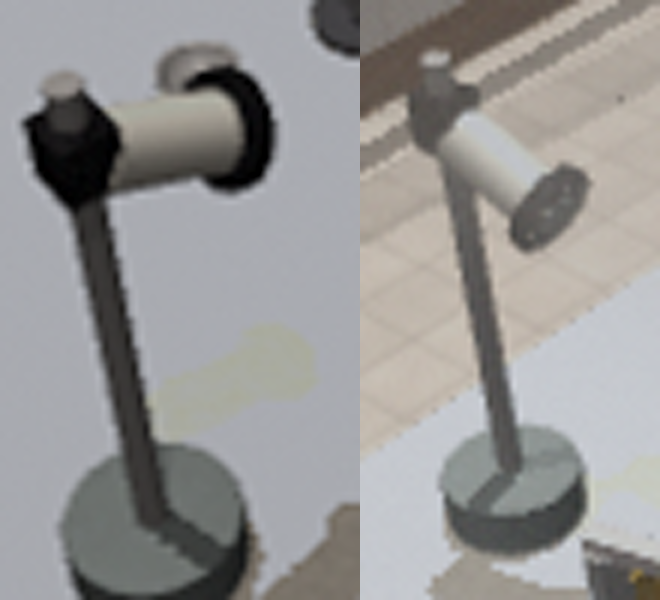

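The crop shows the column from foot, scene (250,291) / side (250,212.5), to tip (235.3,219.2) / (237.8,144.7), and the lens front centre at about scene (265.5,227) / side (256.3,170.2).

```bash
python3 - <<'E'
from h import *
sc=vision.snapshot("scene");sd=vision.snapshot("side")
t=lambda a,b:tri([ray(sc,a),ray(sd,b)])
A=t((250,290.8),(250,212.5));B=t((235.3,219.2),(237.8,144.7));L=t((265.5,227),(256.3,170.2))
print("base",A,"tip",B,"lens",L)
print("yaw",[np.arctan2(*(p[0][:2]-L[0][:2])[::-1]) for p in(A,B)],np.linalg.norm(((A[0]+B[0])/2-L[0])[:2]))
for n in("camera_head","camera"):
    a=[nets.mark_of(p,n)[:1] for p in(sc,sd)]
    if all(a):print(n,[x[0]["position"] for x in a],t(a[0][0]["position"],a[1][0]["position"]))
# extraction
X,Y=.5893,.1556;q=tq(Rc(.254,0),1)
r.move_straight([X,Y,.14],q,velocity=.2)
print(r.move_straight([X,Y,.103],q,velocity=.06,contact_N=10),r.get_tcp_pos())
fingers.grip(0.0);print("w",r.get_width()*91,r.get_gripper_force(),r.get_contact_force())
r.move_straight([X,Y,.135],q,velocity=.05);print(r.get_contact_force(),r.get_width()*91)
r.move_straight([X,Y,.255],q,velocity=.1);print(r.get_contact_force(),r.get_width()*91,r.get_time())
E
```

```text
base (array([0.84480904, 0.09513256, 0.03471532]), [np.float64(0.0008089671923588485), np.float64(0.0008089671923587993)]) tip (array([0.84348781, 0.09455051, 0.3643153 ]), [np.float64(0.0005709099155117386), np.float64(0.0005709099155117835)]) lens (array([0.75982819, 0.09520658, 0.28551888]), [np.float64(0.0016348483835475337), np.float64(0.0016348483835474498)])
yaw [np.float64(-0.0008711216497956635), np.float64(-0.007842075260943939)] 0.08432102424044532
camera_head [[263.1, 226.5], [261.8, 224.4]] (array([0.7190508 , 0.08123545, 0.14130624]), [np.float64(0.08993094374782717), np.float64(0.08993094374782719)])
camera [[269.6, 279.1], [261.2, 224.8]] (array([0.76737883, 0.09760816, 0.02252193]), [np.float64(0.01057105888960094), np.float64(0.010571058889600941)])
False [0.58944874 0.1556214  0.10306822]
w 11.876792479886975 29.998187720775604 [ 0.6356615  -0.08252928  3.52248977]
[ 0.8345103  -0.38332824 -1.37113758] 11.698310068025144
[-0.70028269  0.80785508 -1.01312224] 11.871446710469403 24.6917
```

Card is gripped (11.9 mm) and drawn. The lens is at (0.760, 0.095, 0.281) with yaw about 0, and column to lens measures 84 mm against the given 85. Now I present it in two stages.

```bash
python3 - <<'E'
from h import *
lens=np.array([.760,.095,.281]);C=Rc(-.002);q=tq(C,1)
def tcp(d):return lens+C.apply([-d,0,.054])
r.move_straight(tcp(.19)+[0,0,.02],q,velocity=.1)
r.move_straight(tcp(.16),q,velocity=.1)
r.move_straight(tcp(.12),q,velocity=.06)
r.hold(.5)
print(r.get_tcp_pos(),tcp(.12),r.get_contact_force(),r.get_width()*91,r.get_time())
sc=vision.snapshot("scene");sd=vision.snapshot("side");F=lens+C.apply([-.12,0,0])
for n in("card_yellow_mid","card_yellow_handle","focus","camera_head"):
    a=[nets.mark_of(p,n)[:1] for p in(sc,sd)]
    if all(a):
        x,e=tri([ray(sc,a[0][0]["position"]),ray(sd,a[1][0]["position"])]);print(n,[(np.round(y[0]["position"],1),round(y[0]["p"],2)) for y in a],x.round(4),np.round(e,4))
print("F",F)
cv2.imwrite("pics/fin.png",cv2.resize(np.hstack([sc["img"][160:320,220:380],sd["img"][110:270,200:360]]),(800,400),interpolation=2))
E
```

```text
[0.62836851 0.09529284 0.28136519] [0.62841053 0.09526318 0.28137555] [ 0.28908109 -0.09948408 -1.54952298] 11.919628539607432 27.2667
card_yellow_mid [(array([299.2, 221. ]), 0.59), (array([278. , 193.4]), 0.6)] [0.6446 0.1012 0.2411] [0.0036 0.0036]
card_yellow_handle [(array([304.2, 210.3]), 0.67), (array([282.8, 185.4]), 0.72)] [0.624  0.0966 0.2785] [0.0012 0.0012]
camera_head [(array([265.7, 225.4]), 0.72), (array([255.6, 171.3]), 0.69)] [0.7581 0.0973 0.2872] [0.0028 0.0028]
F [0.65042955 0.09521914 0.23206875]
```

View pics/fin.png

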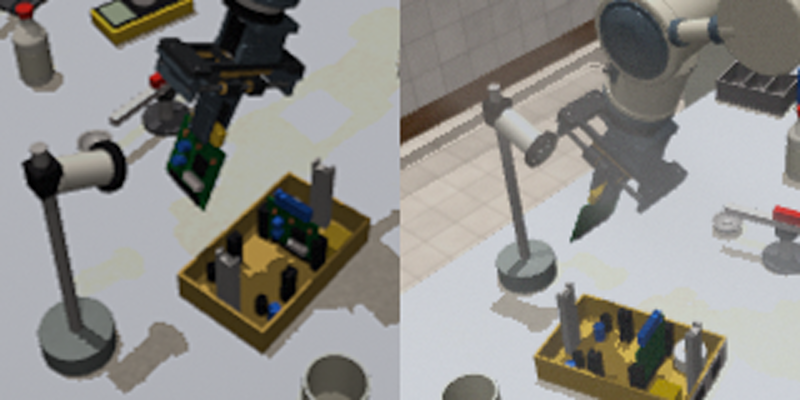

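The card hangs square to the lens, components towards it and handle up, with clear space between gripper and camera. The blue card is still in its slot and the bar still on the rest. The measured positions agree within about 10 mm, so I hand it in.

```bash
python3 - <<'E'
from h import *
print(r.get_gripper_force(),np.abs(r.get_dq()).max(),r.get_time());print(order.hand_in())
E
```

```text
29.997580647468567 0.0020981117716960497 27.7667
the job is handed in; nothing more can be done
None
```

I handed the job in at 27.8 s, with no verdict returned: the gripper holds the yellow card still at the camera's focus point, which my image estimate puts within about 10 to 13 mm of its target, and the keeper bar lies level and centred on the rest.

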